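Hold a lamp on test with the dead-man lever

ROBOT

A 7-joint arm with a two-finger parallel gripper is mounted at the origin on the work surface. World frame = base frame: x ahead of the robot, y to its left, z up, the work surface at z = 0. Lengths are in m, angles in degrees, forces in N, time in s.
With the tool pointing down it reaches from about 0.425 to 0.875 m from the base axis. Payload 8.4 kg.
Tool frame: the origin (TCP) lies on the mounting face of the last link; the fingertips stand 173 mm ahead of it and the grasp point (between the pads) lies 155 mm ahead of it; y points along the fingers, z is the direction in which the jaws open and shut, and the axes are right-handed (so a half turn about y gives the same grasp; the last joint's range is limited). The gripper opens to 85 mm and grips with 20 to 120 N. Pads are 22 mm wide; open, the fingers measure 114 mm over their backs; the gripper's body (76 mm by 85 mm) begins 54 mm behind the grasp point. The pads swing forward as they close: fully open they stand 13 mm farther back than shut.
Start: joints at [-74.267, 19.091, 2.286, 83.961, -0.768, 76.965, -3.352], TCP at [0.237, 0.605, 0.405] pointing down, gripper open.
Joint ranges: [-147.57, 147.57], [-21.85, 119.76], [-74.77, 79.35], [14.55, 137.4], [-85.83, 265.84], [4.83, 119.75], [-152.11, 152.11]. Speed limits (degrees/s): [127.2, 127.2, 159.86, 159.86, 180, 180, 180].

INTERFACE

Orientations are given as [roll, pitch, yaw] about the fixed x, y, z axes, in that order (R = Rz(yaw) Ry(pitch) Rx(roll)).
In Python, from bench import env, eyes, ticket gives the robot as it stands.
- The arm moves only by the tool apply_moves, never from a script. Its argument "steps" is a list of rows, each an object with "translation": the shift along the tool's x, y, z in m, a list of three; "rot": the turn, a rotation vector about the tool's x, y, z in rad, a list of three; "grip": the finger opening in m, from 0 to 0.0854. In form: [{"translation": [dx, dy, dz], "rot": [rx, ry, rz], "grip": grip}, ...]. A call has 1 to 10 rows; each row is the pose to reach, as a shift and turn from the pose measured when the call began, along the tool's axes at that moment; what a row does not reach only later rows make up. A row lasts 1/10 s, in which the tool goes at most 50 mm and 8.59 degrees, less where a joint would pass 70% of its speed; a pose out of reach is approached as far as the arm can. A call with a gripper value outside its range is refused whole. The fingers move at their own pace and stop on an object; "squeeze" is the grip in N (left out, the last holds). Time passes only in rows, so rows that repeat a pose let the fingers close. It gives the time, the measured TCP pose, the force and the opening at its end, in the units of the state.
- env.sense(): the state, without advancing time (a new reading comes with each control period).
- eyes.read_camera(name): name is "scene" or "top" or "wrist"; returns a dict with "frame" (420x560x3 uint8, red, green, blue), "vfov" (degrees; the focal length in pixels is half the picture's height over the tangent of half this angle, whatever the lens; pixels are square), "cx", "cy" (the principal point, pixels), "dist" ([k1, k2, p1, p2, k3] as OpenCV has them; the pictures are not rectified), "R" (3x3) and "t" (3): a world point X has camera coordinates R X + t. Camera axes: x right, y down, z forward; pixel columns grow to the right and rows downward; lengths in m; the calibration is good to about 2 mm. A picture is of the moment at which its call begins. There is no depth.
- ticket.hand_in(): hands the job in, once; it reports no verdict.
The state is a dict: "time": time; "joints": joint angles; "dq": joint speeds; "joint_efforts": joint torques, N m; "position": TCP position; "tool_rot": TCP orientation; "wrist_force": force on the tool from outside, world axes, zero at the start; "moment": the same for the moment, N m; "gripper_width": finger opening in m.
Only numpy, scipy, OpenCV 4.12 (cv2) and the standard library are available. Lean on these libraries where they do the work, as an engineer would, in place of code of your own. Each camera call takes 0.05 s, during which the arm holds its last target.

TASK

Put the LED light bar on test: lay it flat in the tester's two saddles, light side up, with its red end cap in the red saddle, setting it down rather than dropping it, and let go of it. Then press the dead-man lever of the yellow switch box down with the gripper until the lever is level (half of its travel), never pushing it on to its bottom stop, and finish while still holding it there. Leave the lever alone until the bar is in place, and leave the mug, the tape roll and the glasses case where they are.

Things in the scene. Friction and masses are not known exactly. Their poses are not given: they have to be found in the camera images.
- bar_center (a point): Centre of the loose LED light bar, a straight rigid bar 220 mm long (its x axis), 28 mm wide (y), 30 mm high (z), about 0.18 kg (mass varies), flat underneath: aluminium underside, pale light strip on top (+z, up at the start), a red end cap at its +x end and a white one at its -x end. The point lies half-way along, across and up, so 15 mm above what the bar lies on. The bar starts flat on the table.
- bar_red_cap (a point): Centre of the bar's red end cap (cap 20 mm long), 100 mm from the bar's centre along its +x axis.
- tester: Lamp tester fixed on the table: a grey plate 270 mm long (its x axis), 100 mm wide (y), 10 mm thick; origin at the centre of its underside, on the table. It carries a red and a white saddle, centred 75 mm either side of the origin along x; which of them is on which side varies. Black end stops 30 mm high (tops 40 mm above the table) leave 244 mm of length for the bar between them. Between the saddles 120 mm of the bar stays free for fingers.
- red_saddle_floor (a point): Middle of the floor of the red saddle, a U-shaped rest open along the tester's x axis. The floor is 28 mm above the table, 30 mm long, 36 mm wide between the side cheeks (bar 28 mm); the cheeks flare outwards above 40 mm height and end about 50 mm above the table. A bar lying in both saddles has its centre 43 mm above the table.
- white_saddle_floor (a point): The same point of the white saddle, 150 mm from the red one.
- switch_box: Yellow switch box fixed on the table, 160 mm long (x), 90 mm wide (y), 24 mm high; origin at the centre of its underside. The lever's hinge axis runs along its y at x = +60 mm, 80 mm above the table, between two dark steel cheeks; the lever points to the box's -x. A thin black gauge plate stands beside the lever at x = 0, y = +30 mm, up to 120 mm high, with a green band at the level position and a red band below it.
- lever_pad (a point): Centre of the flat top of the black rubber pad at the lever's free end: pad 50 mm along the lever, 40 mm wide; the point is 120 mm from the hinge axis along the lever and 12 mm above the lever's centre line. It moves with the lever: about 121 mm above the table when released, 92 mm when level, 62 mm at the bottom stop. Its z axis is not square to the pad: it leans with the joint value (vertical when released).
- lever (a joint): Angle of the dead-man lever in rad: 0 released (lever slopes up 0.25 rad towards its free end), 0.25 level and half-way, 0.5 at the bottom stop. A spring returns it to 0; pressing at the pad's centre takes about 4 N to start, 9 to 10 N at level and 15 N at the bottom.
- mug: Blue ceramic mug, bystander, 80 mm across, 92 mm high; origin at the centre of its underside.
- tape_roll: Roll of brown tape lying flat, bystander, 96 mm across, 24 mm high; origin at the centre of its underside.
- glasses_case: Blue glasses case, bystander, 155 x 60 x 40 mm; origin at the centre of its underside.
There are look-alikes about, which are no part of the job. Of the things that look like the part that bears bar_center, the middle-sized one is meant.

How it is judged:
By the outcome, as a careful person would: the job done as asked, in the order asked, and still so for the second after the job is handed in, while the arm keeps its last pose, push and grip.
It also fails if it takes over 53 s, if anything falls off the work surface, if the arm or the gripper's body presses on something with over 40 N, if the wrist force passes 120 N, or if a joint passes its speed limit or range.

## Working session

There is one attempt and no reset: what is moved stays moved. The work goes in short steps, Python scripts to look and compute and a tool call to move; the robot and the scene stay as the last step left them, time stands still between calls to the robot, and variables do not carry over. Pictures are saved under pics/ and viewed, and the job is handed in when it is done.

Besides the shell and the picture viewer there is one more tool, called after "Request:" by a JSON object that holds its "op" and its "data", one argument or row to a line. apply_moves: Moves the arm, as the interface text tells. Its arguments: {"type":"object","properties":{"steps":{"type":"array"},"squeeze":{"type":"number"}},"required":["steps"]}

```bash
mkdir -p pics; ls; python3 - <<'E'
from bench import env, eyes, ticket
import cv2,pickle
s=env.sense()
print({k:s[k] for k in s})
d={}
for n in ["scene","top","wrist"]:
    c=eyes.read_camera(n); d[n]=c
    cv2.imwrite(f"pics/{n}0.png",c["frame"][:,:,::-1]); print(n,c["vfov"],c["cx"],c["cy"],c["dist"],c["R"],c["t"])
pickle.dump(d,open("cams0.pkl","wb"))
E
```

```text
pics
{'time': 0.0, 'joints': array([-74.26802202,  19.13124151,   2.28463966,  84.01232297,
        -0.77082633,  76.9668123 ,  -3.3532595 ]), 'dq': array([ 0.02992223,  0.05331415,  0.02367598, -0.02874952,  0.02312599,
        0.16075624,  0.0236178 ]), 'joint_efforts': array([-8.82744880e-04, -6.58545756e+01,  1.36485849e+00, -4.05562878e+01,
        1.67678436e-02,  1.26721716e-02, -5.33305197e-06]), 'position': array([0.23726826, 0.60494569, 0.40381607]), 'tool_rot': array([-9.00950935e+01, -3.46435657e-03, -2.14189053e+01]), 'wrist_force': array([ 0.29774879, -0.22888926,  0.14023409]), 'moment': array([-0.01037346,  0.02888128, -0.01428937]), 'gripper_width': 0.0857036680082683}
scene 45.23618889829196 278.06064591771343 210.7552172102852 [0.04574583 0.         0.         0.         0.        ] [[-3.25199239e-01  9.45645372e-01 -5.33375588e-04]
 [ 8.10838447e-01  2.78549980e-01 -5.14733835e-01]
 [-4.86607098e-01 -1.67823533e-01 -8.57349867e-01]] [ 0.15420544 -0.39455141  1.75911515]
top 45.133669909628225 283.4805937108057 214.46584166812178 [-0.14746244  0.          0.          0.          0.        ] [[-1.36613270e-02 -9.99906449e-01 -6.79012140e-04]
 [-9.98031095e-01  1.36772721e-02 -6.12116429e-02]
 [ 6.12152035e-02 -1.58557040e-04 -9.98124578e-01]] [0.03116803 0.5257394  1.45579595]
wrist 65.30448741213725 277.80833965220154 207.35120655727047 [-0.03834109  0.          0.          0.          0.        ] [[ 0.36611319  0.93056882 -0.00167257]
 [ 0.89421047 -0.35131009  0.27743262]
 [ 0.25758256 -0.10306737 -0.96074364]] [-0.64930969 -0.03499789  0.37933242]
```

View pics/scene0.png

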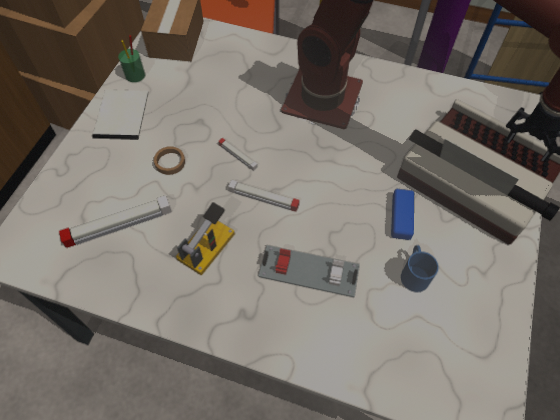

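View pics/top0.png

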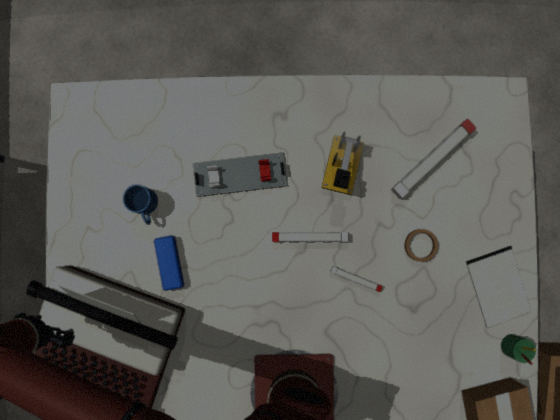

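View pics/wrist0.png

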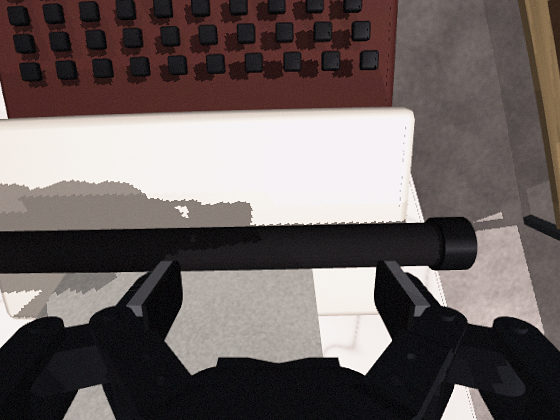

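The top view shows three bars. The middle one is at about (311,237), with its red cap at (275,237) on the left. The tester is at (240,173) with the red saddle at (265,171), and the switch box is at (343,165) with its pad at (342,180). The mug, case and tape are clear of these. The gripper is over a typewriter-like object at the left.

```bash
cat > h.py <<'E'
import numpy as np,cv2,pickle
from scipy.spatial.transform import Rotation as Ro
def K(c):
    f=c["frame"].shape[0]/2/np.tan(np.radians(c["vfov"]/2)); return np.array([[f,0,c["cx"]],[0,f,c["cy"]],[0,0,1]])
def ray(c,uv):
    p=cv2.undistortPoints(np.array(uv,float).reshape(-1,1,2),K(c),np.array(c["dist"])).reshape(-1,2)
    R=np.array(c["R"]);t=np.array(c["t"])
    return -R.T@t, np.c_[p,np.ones(len(p))]@R
def onz(c,uv,z):
    o,d=ray(c,uv); return o+d*((z-o[2])/d[:,2])[:,None]
def tri(c1,u1,c2,u2):
    o1,d1=ray(c1,u1);o2,d2=ray(c2,u2);d1=d1[0];d2=d2[0]
    s=np.linalg.lstsq(np.c_[d1,-d2],o2-o1,rcond=None)[0]
    a=o1+s[0]*d1;b=o2+s[1]*d2
    return (a+b)/2,np.linalg.norm(a-b)
def proj(c,X):
    R=np.array(c["R"]);t=np.array(c["t"])
    return cv2.projectPoints(np.array(X,float).reshape(-1,1,3),cv2.Rodrigues(R)[0],t,K(c),np.array(c["dist"]))[0].reshape(-1,2)
def blobs(c,lo,hi,amin=15):
    h=cv2.cvtColor(c["frame"],cv2.COLOR_RGB2HSV)
    m=cv2.inRange(h,np.array(lo),np.array(hi))
    n,l,st,ce=cv2.connectedComponentsWithStats(m)
    return [(st[i].tolist(),ce[i].round(1).tolist()) for i in range(1,n) if st[i][4]>=amin]
E
python3 - <<'E'
from h import *
d=pickle.load(open("cams0.pkl","rb"))
for n in ["scene","top"]:
    c=d[n]
    print(n,"center",-c["R"].T@c["t"])
    for nm,lo,hi in [("red",(0,170,90),(6,255,255)),("red2",(174,170,90),(180,255,255)),("yel",(18,150,100),(32,255,255))]:
        print(nm,blobs(c,lo,hi,12))
c=d["top"]["frame"][100:300,180:400,::-1]; cv2.imwrite("pics/topz.png",cv2.resize(c,None,fx=3.6,fy=3,interpolation=cv2.INTER_CUBIC)[:600,:800])
c=d["scene"]["frame"][130:310,160:370,::-1]; cv2.imwrite("pics/scenez.png",cv2.resize(c,None,fx=3.3,fy=3.3,interpolation=cv2.INTER_CUBIC))
E
```

```text
scene center [1.22606286 0.25929954 1.30517043]
red [([60, 229, 11, 13, 113], [64.9, 235.0])]
red2 []
yel [([194, 221, 40, 53, 701], [213.6, 244.3]), ([203, 235, 5, 10, 33], [205.4, 239.0]), ([183, 255, 10, 13, 55], [187.7, 261.0])]
top center [0.43601322 0.02420526 1.48526825]
red [([260, 166, 10, 10, 82], [264.3, 170.5]), ([273, 233, 5, 9, 40], [275.1, 236.7]), ([377, 286, 4, 5, 15], [378.5, 288.0])]
red2 []
yel [([322, 143, 25, 49, 395], [332.3, 169.4]), ([350, 153, 4, 9, 20], [351.4, 157.7])]
```

View pics/topz.png

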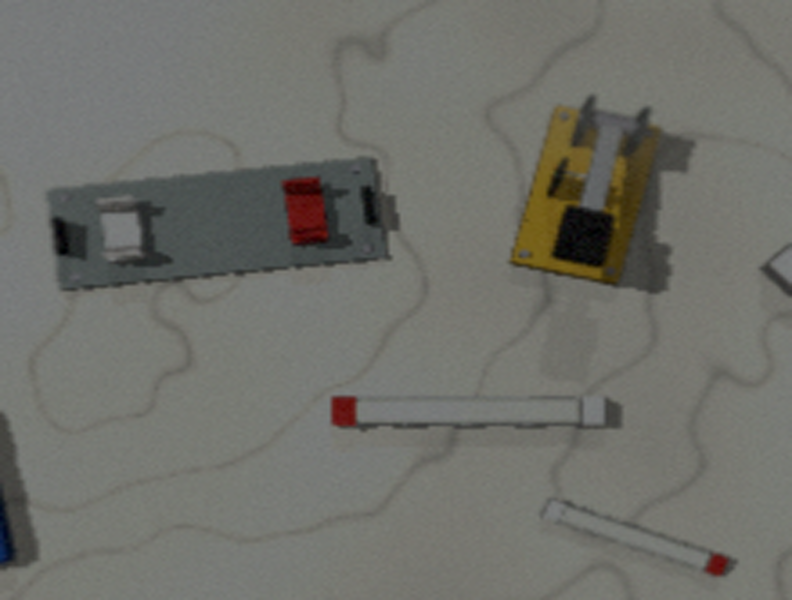

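View pics/scenez.png

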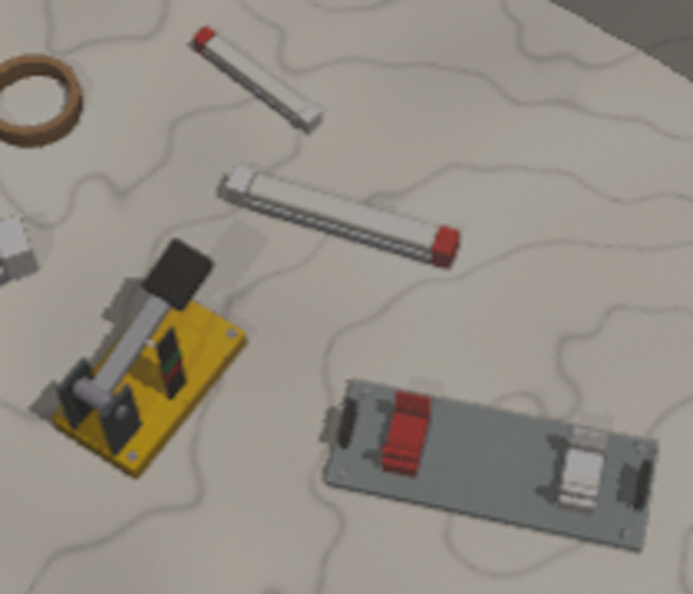

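```bash
python3 - <<'E'
from h import *
np.set_printoptions(precision=4,suppress=True)
d=pickle.load(open("cams0.pkl","rb"));T=d["top"];S=d["scene"]
tz=lambda p:(np.array(p,float)+.5)/[3.6,3]+[180,100]-.5
sz=lambda p:(np.array(p,float)+.5)/3.3+[160,130]-.5
def rep(n,P):
    print(n,P[:,:2].tolist() if 0 else P[:,:2].round(4).tolist()); print("  mean",P.mean(0)," edges",np.linalg.norm(np.roll(P,-1,0)-P,axis=1))
b=onz(T,tz([(331,397),(606,397),(606,424),(331,424)]),.03);rep("bar",b)
v=(b[0]+b[3]-b[1]-b[2])[:2];print("yaw",np.degrees(np.arctan2(v[1],v[0])))
p=onz(T,tz([(48,189),(377,157),(390,259),(63,290)]),.01);rep("tester",p)
v=(p[0]+p[3]-p[1]-p[2])[:2];print("yaw to white",np.degrees(np.arctan2(v[1],v[0])))
q=onz(S,sz([(350,380),(657,440),(641,550),(325,485)]),.01);rep("testerS",q)
v=(q[1]+q[2]-q[0]-q[3])[:2];print("yaw to white",np.degrees(np.arctan2(v[1],v[0])))
bx=onz(T,tz([(557,105),(660,130),(618,283),(512,264)]),.024);rep("box",bx)
v=(bx[0]+bx[1]-bx[2]-bx[3])[:2];print("yaw x",np.degrees(np.arctan2(v[1],v[0])))
print("pad",tri(T,tz((583,234)),S,sz((179,272))))
print("padz",onz(T,tz([(583,234)]),.121))
# S bar
b=onz(S,sz([(250,170),(460,229)]),.03);print("barS",b)
print("redcap tri",tri(T,tz((343,411)),S,sz((448,238))))
E
```

```text
bar [[0.4751, 0.0589], [0.472, -0.1615], [0.4461, -0.161], [0.4492, 0.0593]]
  mean [ 0.4606 -0.0511  0.03  ]  edges [0.2204 0.026  0.2202 0.0259]
yaw 89.17797491522242
tester [[0.6839, 0.29], [0.7113, 0.0188], [0.6101, 0.0096], [0.5835, 0.2775]]
  mean [0.6472 0.149  0.01  ]  edges [0.2725 0.1017 0.2692 0.1012]
yaw to white 95.71846093309269
testerS [[0.6107, 0.0093], [0.5794, 0.2765], [0.6802, 0.2885], [0.7107, 0.0228]]
  mean [0.6452 0.1493 0.01  ]  edges [0.269  0.1015 0.2674 0.1009]
yaw to white 96.6070397782496
box [[0.7587, -0.1289], [0.7331, -0.2128], [0.5826, -0.1744], [0.6022, -0.0888]]
  mean [ 0.6692 -0.1512  0.024 ]  edges [0.0877 0.1552 0.0878 0.1615]
yaw x -14.34151461707719
pad (array([ 0.6174, -0.1353,  0.1258]), np.float64(0.0003604178518279767))
padz [[ 0.6179 -0.1357  0.121 ]]
barS [[ 0.4449 -0.1479  0.03  ]
 [ 0.4433  0.0558  0.03  ]]
redcap tri (array([0.4613, 0.0496, 0.0388]), np.float64(0.0005931509608135536))
```

```bash
cat >> h.py <<'E'
def togo(s,pos,rpy):
    R=Ro.from_euler("xyz",s["tool_rot"],degrees=True); G=Ro.from_euler("xyz",rpy,degrees=True)
    tr=R.inv().apply(np.array(pos)-s["position"]); rv=(R.inv()*G).as_rotvec()
    return tr.round(4),rv.round(4),np.linalg.norm(tr),np.degrees(np.linalg.norm(rv))
E
python3 - <<'E'
from h import *
from bench import env
d=pickle.load(open("cams0.pkl","rb"));T=d["top"];S=d["scene"]
print("blackbar end",tri(T,(174,340),S,(413,140)),tri(T,(33,289),S,(551,207)))
s=env.sense()
print(togo(s,[.44,.3,.42],[-90,0,-60])); print(togo(s,[.461,-.051,.30],[-90,0,-90.8]))
E
```

```text
blackbar end (array([0.18082926, 0.32806498, 0.10928172]), np.float64(0.0005849736066268717)) (array([0.32243299, 0.71451797, 0.14748407]), np.float64(0.0004083194863038032))
(array([ 0.3001, -0.0157, -0.2099]), array([1.200e-03, 6.734e-01, 5.000e-04]), np.float64(0.36655453017453055), np.float64(38.585027911188156))
(array([ 0.4478,  0.1048, -0.5289]), array([1.000e-03, 1.211e+00, 9.000e-04]), np.float64(0.7008479411876201), np.float64(69.38499531544524))
```

Request:
{"op": "apply_moves", "data": {
  "steps": [
    {"translation":[0.015,-0.001,-0.01],"rot":[0,0.03,0],"grip":0.085},
    {"translation":[0.045,-0.003,-0.03],"rot":[0,0.1,0],"grip":0.085},
    {"translation":[0.08,-0.005,-0.055],"rot":[0,0.18,0],"grip":0.085},
    {"translation":[0.115,-0.007,-0.08],"rot":[0,0.26,0],"grip":0.085},
    {"translation":[0.15,-0.01,-0.105],"rot":[0,0.34,0],"grip":0.085},
    {"translation":[0.185,-0.01,-0.13],"rot":[0,0.42,0],"grip":0.085},
    {"translation":[0.22,-0.01,-0.155],"rot":[0,0.5,0],"grip":0.085},
    {"translation":[0.25,-0.01,-0.18],"rot":[0,0.57,0],"grip":0.085},
    {"translation":[0.28,-0.01,-0.2],"rot":[0,0.63,0],"grip":0.085},
    {"translation":[0.3,-0.015,-0.21],"rot":[0,0.67,0],"grip":0.085}
  ]
}}

```text
time: 1.15
position: [0.4414, 0.2961, 0.4192]
tool_rot: [-90.1, -0.1, -60.2]
wrist_force: [0.4, -0.5, 1.0]
gripper_width: 0.0849
```

```bash
cat > g.py <<'E'
import sys
from h import *
from bench import env
s=env.sense()
print("t",round(s["time"],2),"pos",s["position"].round(4),"rot",s["tool_rot"].round(2),"j",s["joints"].round(1),"F",s["wrist_force"].round(1),"w",round(s["gripper_width"],4))
a=list(map(float,sys.argv[1:]))
while a:
    x,y,z,w=a[:4];a=a[4:]
    print(togo(s,[x,y,z],[-90,0,w]))
E
python3 g.py .461 -.051 .28 -90.8
```

```text
t 1.15 pos [0.4414 0.2961 0.4192] rot [-9.01e+01 -7.00e-02 -6.02e+01] j [-55.8   4.6  18.3 100.   -1.4  75.8  -7.4] F [ 0.4 -0.5  1. ] w 0.0849
(array([ 0.3108,  0.1398, -0.1552]), array([0.0014, 0.534 , 0.0017]), np.float64(0.3744839035795256), np.float64(30.59665182869285))
```

Request:
{"op": "apply_moves", "data": {
  "steps": [
    {"translation":[0.015,0.007,-0.008],"rot":[0,0.03,0],"grip":0.085},
    {"translation":[0.046,0.021,-0.023],"rot":[0,0.08,0],"grip":0.085},
    {"translation":[0.084,0.038,-0.042],"rot":[0,0.14,0],"grip":0.085},
    {"translation":[0.124,0.056,-0.062],"rot":[0,0.21,0],"grip":0.085},
    {"translation":[0.164,0.074,-0.082],"rot":[0,0.28,0],"grip":0.085},
    {"translation":[0.204,0.092,-0.102],"rot":[0,0.35,0],"grip":0.085},
    {"translation":[0.242,0.109,-0.121],"rot":[0,0.42,0],"grip":0.085},
    {"translation":[0.275,0.124,-0.137],"rot":[0,0.47,0],"grip":0.085},
    {"translation":[0.3,0.135,-0.15],"rot":[0,0.515,0],"grip":0.085},
    {"translation":[0.311,0.14,-0.155],"rot":[0,0.534,0],"grip":0.085}
  ]
}}

```text
time: 2.15
position: [0.4609, -0.0537, 0.2793]
tool_rot: [-90.1, -0.1, -91.1]
wrist_force: [-0.2, -0.2, 0.0]
gripper_width: 0.085
```

```bash
cat > w.py <<'E'
import sys,pickle,cv2
from bench import eyes
n=sys.argv[1]
d={}
for k in sys.argv[2:] or ["wrist"]:
    d[k]=eyes.read_camera(k); cv2.imwrite(f"pics/{k}{n}.png",d[k]["frame"][:,:,::-1])
pickle.dump(d,open(f"cams{n}.pkl","wb"))
E
python3 w.py 1; python3 g.py .461 -.051 .181 -90.8
```

```text
t 2.2 pos [ 0.4611 -0.054   0.2791] rot [-90.1   -0.16 -91.12] j [-35.2   3.4  37.9 119.2  -2.3  58.3   2.8] F [-0.9 -0.8 -0.9] w 0.0853
(array([-0.0033,  0.0981,  0.0001]), array([ 0.0017, -0.0055,  0.0027]), np.float64(0.09813178199688316), np.float64(0.3665639878643282))
```

View pics/wrist1.png

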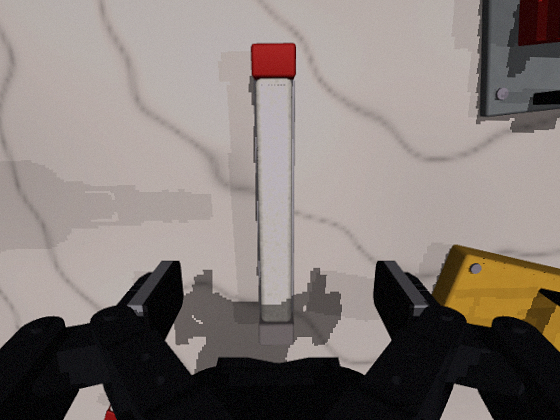

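The bar is centred between the fingers, with its red cap at (273,60) pointing away. I'll cast the bar's edges to check position and yaw.

```bash
python3 - <<'E'
from h import *
W=pickle.load(open("cams1.pkl","rb"))["wrist"]
P=onz(W,[(252,43),(296,43),(258,200),(294,200),(260,322),(293,322),(260,344)],.03);print(P.round(4))
v=(P[2]+P[3]-P[4]-P[5]);print(np.degrees(np.arctan2(v[1],v[0])))
v=(P[0]+P[1]-P[4]-P[5]);print(np.degrees(np.arctan2(v[1],v[0])))
E
```

```text
[[ 0.4465  0.0583  0.03  ]
 [ 0.4734  0.0578  0.03  ]
 [ 0.4466 -0.041   0.03  ]
 [ 0.4714 -0.0415  0.03  ]
 [ 0.4445 -0.1391  0.03  ]
 [ 0.4701 -0.1395  0.03  ]
 [ 0.4437 -0.1596  0.03  ]]
88.98702388743285
89.23280384140483
```

Request:
{"op": "apply_moves", "data": {
  "steps": [
    {"translation":[-0.003,0.015,-0.001],"rot":[0,-0.005,0],"grip":0.085},
    {"translation":[-0.003,0.045,-0.001],"rot":[0,-0.005,0],"grip":0.085},
    {"translation":[-0.003,0.075,-0.001],"rot":[0,-0.005,0],"grip":0.085},
    {"translation":[-0.003,0.092,-0.001],"rot":[0,-0.005,0],"grip":0.085},
    {"translation":[-0.003,0.098,-0.001],"rot":[0,-0.005,0],"grip":0.085},
    {"translation":[-0.003,0.098,-0.001],"rot":[0,-0.005,0],"grip":0.05},
    {"translation":[-0.003,0.098,-0.001],"rot":[0,-0.005,0],"grip":0.02},
    {"translation":[-0.003,0.098,-0.001],"rot":[0,-0.005,0],"grip":0.02},
    {"translation":[-0.003,0.098,-0.001],"rot":[0,-0.005,0],"grip":0.02},
    {"translation":[-0.003,0.098,-0.001],"rot":[0,-0.005,0],"grip":0.02}
  ],
  "squeeze": 50
}}

```text
time: 3.2
position: [0.4604, -0.0512, 0.182]
tool_rot: [-90.0, -0.1, -90.8]
wrist_force: [-1.9, 0.5, 8.3]
gripper_width: 0.0275
```

```bash
python3 g.py .459 -.051 .181 -90.8
```

```text
t 3.2 pos [ 0.4604 -0.0512  0.182 ] rot [-90.01  -0.11 -90.82] j [-32.3  13.8  36.5 123.7 -11.3  45.6  10.5] F [-1.9  0.5  8.3] w 0.0275
(array([-0.0001,  0.001 , -0.0014]), array([ 0.0002, -0.0004,  0.0019]), np.float64(0.0017756393294594136), np.float64(0.11192347269120378))
```

Request:
{"op": "apply_moves", "data": {
  "steps": [
    {"translation":[0,-0.01,0],"rot":[0,0,0],"grip":0.02},
    {"translation":[0,-0.03,0],"rot":[0,0,0],"grip":0.02},
    {"translation":[-0.01,-0.055,0],"rot":[0,-0.05,0],"grip":0.02},
    {"translation":[-0.03,-0.075,0],"rot":[0,-0.14,0],"grip":0.02},
    {"translation":[-0.055,-0.085,0],"rot":[0,-0.25,0],"grip":0.02},
    {"translation":[-0.08,-0.085,0],"rot":[0,-0.37,0],"grip":0.02},
    {"translation":[-0.105,-0.085,0],"rot":[0,-0.49,0],"grip":0.02},
    {"translation":[-0.13,-0.085,0],"rot":[0,-0.61,0],"grip":0.02},
    {"translation":[-0.15,-0.085,0],"rot":[0,-0.73,0],"grip":0.02},
    {"translation":[-0.165,-0.085,0],"rot":[0,-0.84,0],"grip":0.02}
  ]
}}

```text
time: 4.2
position: [0.4626, 0.1153, 0.2674]
tool_rot: [-90.1, -0.1, -42.4]
wrist_force: [0.1, 0.1, -2.1]
gripper_width: 0.0271
```

```bash
python3 g.py .455 .13 .205 -15.8 .455 .13 .183 -15.8; python3 w.py 2
```

```text
t 4.2 pos [0.4626 0.1153 0.2674] rot [-9.006e+01 -8.000e-02 -4.236e+01] j [-44.6   6.   26.8 117.9  -3.1  56.8  31.4] F [ 0.1  0.1 -2.1] w 0.0271
(array([-0.0156,  0.0624,  0.0058]), array([ 0.0014, -0.4635,  0.0011]), np.float64(0.06456820269339572), np.float64(26.55951760725207))
(array([-0.0156,  0.0844,  0.0059]), array([ 0.0014, -0.4635,  0.0011]), np.float64(0.08601727467177729), np.float64(26.55951760725207))
```

View pics/wrist2.png

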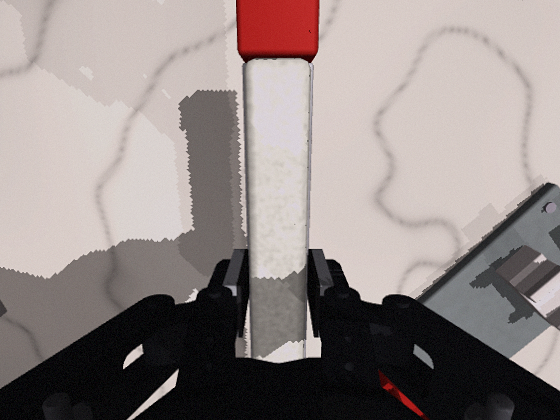

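The bar is gripped straight and clear of the tester. I'll put it down for a regrasp, because the wrist range can't cover the 173° turn in one go.

Request:
{"op": "apply_moves", "data": {
  "steps": [
    {"translation":[-0.003,0.008,0.001],"rot":[0,-0.08,0],"grip":0.02},
    {"translation":[-0.008,0.022,0.003],"rot":[0,-0.2,0],"grip":0.02},
    {"translation":[-0.012,0.04,0.005],"rot":[0,-0.32,0],"grip":0.02},
    {"translation":[-0.0155,0.058,0.006],"rot":[0,-0.42,0],"grip":0.02},
    {"translation":[-0.0155,0.07,0.006],"rot":[0.001,-0.4635,0.001],"grip":0.02},
    {"translation":[-0.0155,0.077,0.006],"rot":[0.001,-0.4635,0.001],"grip":0.02},
    {"translation":[-0.0155,0.081,0.006],"rot":[0.001,-0.4635,0.001],"grip":0.02},
    {"translation":[-0.0155,0.084,0.006],"rot":[0.001,-0.4635,0.001],"grip":0.02},
    {"translation":[-0.0155,0.084,0.006],"rot":[0.001,-0.4635,0.001],"grip":0.02}
  ]
}}

```text
time: 5.15
position: [0.4552, 0.132, 0.1836]
tool_rot: [-90.0, -0.0, -15.4]
wrist_force: [0.2, 1.2, -1.8]
gripper_width: 0.0269
```

```bash
python3 g.py .455 .13 .183 -15.8; python3 w.py 3 scene
```

```text
t 5.15 pos [0.4552 0.132  0.1836] rot [-8.998e+01 -1.000e-02 -1.537e+01] j [-42.2  13.5  22.7 121.8  -7.2  46.   59.6] F [ 0.2  1.2 -1.8] w 0.0269
(array([ 0.0004,  0.0006, -0.002 ]), array([-0.0004,  0.0074,  0.0002]), np.float64(0.0021307145792813812), np.float64(0.4264236953042749))
```

View pics/scene3.png

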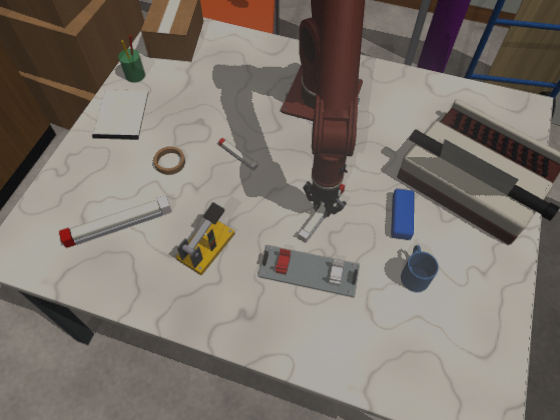

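Request:
{"op": "apply_moves", "data": {
  "steps": [
    {"translation":[0,0.001,0],"rot":[0,0,0],"grip":0.02},
    {"translation":[0,0.002,0],"rot":[0,0,0],"grip":0.04},
    {"translation":[0,0.001,0],"rot":[0,0,0],"grip":0.085},
    {"translation":[0,0,0],"rot":[0,0,0],"grip":0.085},
    {"translation":[0,-0.01,0],"rot":[0,0,0],"grip":0.085},
    {"translation":[0,-0.04,0],"rot":[0,0,0],"grip":0.085},
    {"translation":[0,-0.07,0],"rot":[0,0.05,0],"grip":0.085},
    {"translation":[0,-0.08,0],"rot":[0,0.15,0],"grip":0.085},
    {"translation":[0,-0.08,0],"rot":[0,0.28,0],"grip":0.085},
    {"translation":[0,-0.08,0],"rot":[0,0.42,0],"grip":0.085}
  ]
}}

```text
time: 6.2
position: [0.4554, 0.132, 0.2652]
tool_rot: [-89.8, -0.0, -39.7]
wrist_force: [-0.3, -0.1, -0.2]
gripper_width: 0.0849
```

Request:
{"op": "apply_moves", "data": {
  "steps": [
    {"translation":[0,0,0],"rot":[0,0.14,0],"grip":0.085},
    {"translation":[0,0,0],"rot":[0,0.28,0],"grip":0.085},
    {"translation":[0,0,0],"rot":[0,0.42,0],"grip":0.085},
    {"translation":[0,0,0],"rot":[0,0.56,0],"grip":0.085},
    {"translation":[0,0,0],"rot":[0,0.7,0],"grip":0.085},
    {"translation":[0,0,0],"rot":[0,0.84,0],"grip":0.085},
    {"translation":[0,0,0],"rot":[0,0.98,0],"grip":0.085},
    {"translation":[0,0,0],"rot":[0,1.12,0],"grip":0.085},
    {"translation":[0,0,0],"rot":[0,1.26,0],"grip":0.085},
    {"translation":[0,0,0],"rot":[0,1.4,0],"grip":0.085}
  ]
}}

```text
time: 7.2
position: [0.4555, 0.132, 0.266]
tool_rot: [-89.9, 0.2, -120.3]
wrist_force: [0.0, -0.3, -0.2]
gripper_width: 0.085
```

```bash
python3 g.py .455 .132 .263 164.6
```

```text
t 7.2 pos [0.4555 0.132  0.266 ] rot [ -89.93    0.19 -120.3 ] j [-50.7   5.8  31.  118.5  -3.7  56.4 -48.1] F [ 0.  -0.3 -0.2] w 0.085
(array([ 0.0002,  0.003 , -0.0005]), array([ 1.1000e-03,  1.3108e+00, -3.6000e-03]), np.float64(0.003051927721762115), np.float64(75.10130569774842))
```

Request:
{"op": "apply_moves", "data": {
  "steps": [
    {"translation":[0,0,0],"rot":[0,0.14,0],"grip":0.085},
    {"translation":[0,0,0],"rot":[0,0.28,0],"grip":0.085},
    {"translation":[0,0,0],"rot":[0,0.42,0],"grip":0.085},
    {"translation":[0,0,0],"rot":[0,0.56,0],"grip":0.085},
    {"translation":[0,0,0],"rot":[0,0.7,0],"grip":0.085},
    {"translation":[0,0,0],"rot":[0,0.84,0],"grip":0.085},
    {"translation":[0,0,0],"rot":[0,0.98,0],"grip":0.085},
    {"translation":[0,0,0],"rot":[0,1.12,0],"grip":0.085},
    {"translation":[0,0,0],"rot":[0,1.24,0],"grip":0.085},
    {"translation":[0,0,0],"rot":[0.001,1.311,-0.003],"grip":0.085}
  ]
}}

```text
time: 8.2
position: [0.4556, 0.1319, 0.2668]
tool_rot: [-90.1, 0.0, 164.3]
wrist_force: [-0.7, 0.6, -0.3]
gripper_width: 0.0848
```

```bash
python3 w.py 4 wrist; python3 g.py .455 .132 .182 164.6
```

```text
t 8.25 pos [0.4556 0.1319 0.2668] rot [-9.0050e+01  3.0000e-02  1.6414e+02] j [ -55.8    6.    36.5  118.6   -4.3   56.6 -123. ] F [-0.1 -1.  -1.2] w 0.0854
(array([0.0007, 0.0848, 0.0001]), array([ 0.0009, -0.008 , -0.0005]), np.float64(0.08479272603779875), np.float64(0.4644861578410094))
```

View pics/wrist4.png

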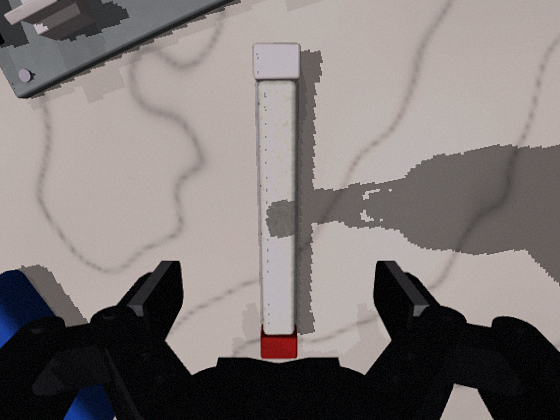

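The bar lies flat with its light strip up, the white cap at (276,62) and the red cap at (279,345) towards the gripper.

```bash
python3 - <<'E'
from h import *
W=pickle.load(open("cams4.pkl","rb"))["wrist"]
P=onz(W,[(253,43),(299,43),(260,332),(297,332),(261,357),(297,357)],.03);print(P.round(4), ((P[0]+P[1]+P[4]+P[5])/4).round(4))
v=-(P[0]+P[1]-P[4]-P[5]);print(np.degrees(np.arctan2(v[1],v[0])),np.linalg.norm(v)/2)
E
```

```text
[[0.5647 0.1165 0.03  ]
 [0.5575 0.091  0.03  ]
 [0.3771 0.1683 0.03  ]
 [0.3697 0.1419 0.03  ]
 [0.3553 0.174  0.03  ]
 [0.3479 0.1476 0.03  ]] [0.4564 0.1323 0.03  ]
164.7589377505543 0.21710698496759342
```

Request:
{"op": "apply_moves", "data": {
  "steps": [
    {"translation":[0,0.015,0],"rot":[0,-0.008,0],"grip":0.085},
    {"translation":[0,0.045,0],"rot":[0,-0.009,0],"grip":0.085},
    {"translation":[0,0.07,0],"rot":[0,-0.009,0],"grip":0.085},
    {"translation":[0,0.08,0],"rot":[0,-0.009,0],"grip":0.07},
    {"translation":[0,0.083,0],"rot":[0,-0.009,0],"grip":0.05},
    {"translation":[0,0.083,0],"rot":[0,-0.009,0],"grip":0.02},
    {"translation":[0,0.083,0],"rot":[0,-0.009,0],"grip":0.02},
    {"translation":[0,0.083,0],"rot":[0,-0.009,0],"grip":0.02},
    {"translation":[0,0.083,0],"rot":[0,-0.009,0],"grip":0.02}
  ],
  "squeeze": 50
}}

```text
time: 9.15
position: [0.4563, 0.1322, 0.185]
tool_rot: [-90.1, 0.1, 164.7]
wrist_force: [-0.5, -0.6, 7.2]
gripper_width: 0.027
```

```bash
python3 g.py .5 .132 .28 -150 .646 .149 .28 -83.8
```

```text
t 9.15 pos [0.4563 0.1322 0.185 ] rot [-9.0150e+01  1.0000e-01  1.6467e+02] j [ -53.    14.6   35.   122.1  -11.7   46.2 -116.1] F [-0.5 -0.6  7.2] w 0.027
(array([-0.0424, -0.0948, -0.0117]), array([ 0.0017, -0.7912, -0.0027]), np.float64(0.104526370465676), np.float64(45.333465711077864))
(array([-0.1787, -0.0945, -0.0667]), array([-0.    , -1.9466, -0.0037]), np.float64(0.21280578309843545), np.float64(111.53322624530273))
```

Request:
{"op": "apply_moves", "data": {
  "steps": [
    {"translation":[0,-0.01,0],"rot":[0,0,0],"grip":0.02},
    {"translation":[0,-0.035,0],"rot":[0,0,0],"grip":0.02},
    {"translation":[0,-0.065,0],"rot":[0,-0.06,0],"grip":0.02},
    {"translation":[-0.01,-0.085,-0.003],"rot":[0,-0.16,0],"grip":0.02},
    {"translation":[-0.025,-0.095,-0.007],"rot":[0,-0.29,0],"grip":0.02},
    {"translation":[-0.04,-0.095,-0.015],"rot":[0,-0.43,0],"grip":0.02},
    {"translation":[-0.06,-0.095,-0.02],"rot":[0,-0.57,0],"grip":0.02},
    {"translation":[-0.08,-0.095,-0.03],"rot":[0,-0.71,0],"grip":0.02},
    {"translation":[-0.1,-0.095,-0.037],"rot":[0,-0.84,0],"grip":0.02},
    {"translation":[-0.12,-0.095,-0.045],"rot":[0,-0.95,0],"grip":0.02}
  ]
}}

```text
time: 10.15
position: [0.5844, 0.1436, 0.2813]
tool_rot: [-90.0, 0.2, -140.6]
wrist_force: [0.4, -0.2, -1.9]
gripper_width: 0.0264
```

```bash
python3 g.py .646 .149 .28 -83.8; python3 w.py 5 wrist
```

```text
t 10.15 pos [0.5844 0.1436 0.2813] rot [ -89.99    0.2  -140.6 ] j [-42.9  20.6  30.6 100.6 -11.8  61.8 -59. ] F [ 0.4 -0.2 -1.9] w 0.0264
(array([-0.051 ,  0.0015,  0.035 ]), array([-0.0019, -0.9913, -0.0031]), np.float64(0.06184305199189534), np.float64(56.79953291127082))
```

View pics/wrist5.png

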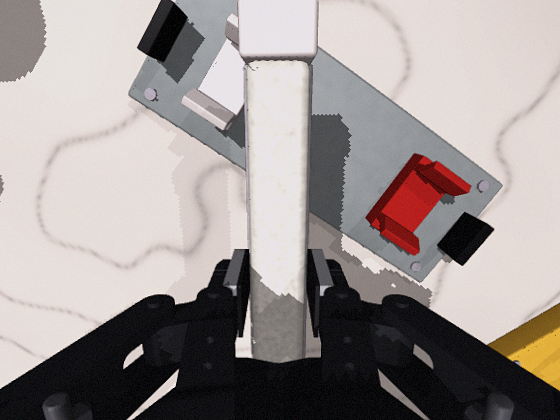

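The red saddle is at (408,198), and the plate corners are at (503,183), (425,281) and (130,96). I'll use them to refine the tester's pose.

```bash
python3 - <<'E'
from h import *
W=pickle.load(open("cams5.pkl","rb"))["wrist"]
P=onz(W,[(130,96),(425,281),(502,184)],.01);print(P.round(4))
v=P[0]-P[1];print("yaw",np.degrees(np.arctan2(v[1],v[0])),np.linalg.norm(v),np.linalg.norm(P[1]-P[2]),"centre",(P[0]+P[2])/2)
h=cv2.cvtColor(W["frame"],cv2.COLOR_RGB2HSV)
print(onz(W,[(408,198)],.028))
cv2.imwrite("pics/w5z.png",cv2.resize(W["frame"][130:290,340:520,::-1],None,fx=3.7,fy=3.7,interpolation=cv2.INTER_CUBIC))
E
```

```text
[[0.5825 0.2774 0.01  ]
 [0.6135 0.0112 0.01  ]
 [0.7081 0.0247 0.01  ]]
yaw 96.64974983215619 0.2679819309124241 0.09556905833162267 centre [0.64529528 0.15106556 0.01      ]
[[0.65288196 0.08179838 0.028     ]]
```

View pics/w5z.png

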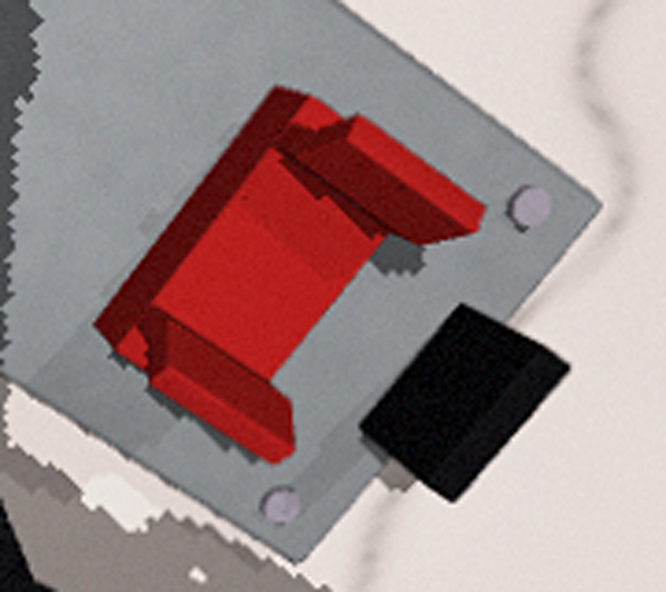

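```bash
python3 - <<'E'
from h import *
W=pickle.load(open("cams5.pkl","rb"))["wrist"]
f=lambda p:(np.array(p,float)+.5)/3.7+[340,130]-.5
P=onz(W,f([(153,302),(270,383),(383,235),(275,150)]),.028);print(P.round(4),P.mean(0),np.linalg.norm(np.roll(P,-1,0)-P,axis=1))
Q=onz(W,f([(600,206),(300,560)]),.01);print(Q,np.linalg.norm(Q[0]-Q[1]))
v=Q[0]-Q[1];print(90+np.degrees(np.arctan2(v[1],v[0])))
v=P[3]+P[2]-P[0]-P[1];print(90+np.degrees(np.arctan2(v[1],v[0])))
# top cam saddle: lateral check w/ white saddle
d=pickle.load(open("cams0.pkl","rb"));T=d["top"]
tz=lambda p:(np.array(p,float)+.5)/[3.6,3]+[180,100]-.5
print(onz(T,tz([(122,228),(306,212)]),.028))
E
```

```text
[[0.6337 0.0898 0.028 ]
 [0.6365 0.0602 0.028 ]
 [0.6713 0.0649 0.028 ]
 [0.6695 0.0928 0.028 ]] [0.65274122 0.07692449 0.028     ] [0.02977676 0.03516747 0.02792665 0.03590793]
[[0.70734994 0.02403201 0.01      ]
 [0.61125816 0.01405697 0.01      ]] 0.09660812858927492
95.92649588498652
96.1966317445341
[[0.64144906 0.22625907 0.028     ]
 [0.65474158 0.07701873 0.028     ]]
```

```bash
python3 g.py .6458 .1507 .28 -84
```

```text
t 10.2 pos [0.5868 0.144  0.2816] rot [ -89.87    0.32 -140.23] j [-42.8  20.8  30.5 100.3 -11.8  61.8 -58.6] F [ 0.6 -0.3 -1. ] w 0.0269
(array([-0.0496,  0.0019,  0.0326]), array([-0.0047, -0.9813, -0.004 ]), np.float64(0.05937523464657509), np.float64(56.22632689886174))
```

Request:
{"op": "apply_moves", "data": {
  "steps": [
    {"translation":[-0.003,0,0.002],"rot":[0,-0.07,0],"grip":0.02},
    {"translation":[-0.008,0,0.005],"rot":[0,-0.18,0],"grip":0.02},
    {"translation":[-0.014,0,0.009],"rot":[0,-0.31,0],"grip":0.02},
    {"translation":[-0.021,0,0.014],"rot":[-0.002,-0.45,-0.002],"grip":0.02},
    {"translation":[-0.029,0,0.019],"rot":[-0.003,-0.59,-0.003],"grip":0.02},
    {"translation":[-0.036,0.001,0.024],"rot":[-0.004,-0.73,-0.004],"grip":0.02},
    {"translation":[-0.043,0.001,0.028],"rot":[-0.005,-0.85,-0.004],"grip":0.02},
    {"translation":[-0.0475,0.002,0.031],"rot":[-0.005,-0.94,-0.004],"grip":0.02},
    {"translation":[-0.0495,0.002,0.0325],"rot":[-0.005,-0.981,-0.004],"grip":0.02},
    {"translation":[-0.0495,0.002,0.0325],"rot":[-0.005,-0.981,-0.004],"grip":0.02}
  ]
}}

```text
time: 11.2
position: [0.6457, 0.1505, 0.2807]
tool_rot: [-90.0, -0.0, -84.0]
wrist_force: [0.6, 0.7, -1.9]
gripper_width: 0.0268
```

```bash
python3 w.py 6 wrist;python3 g.py .6458 .1507 .23 -84;
```

```text
t 11.25 pos [0.6455 0.1505 0.2806] rot [-9.000e+01 -1.000e-02 -8.412e+01] j [-31.7  26.3  19.6  91.   -9.4  64.4  -4.1] F [-0.5  0.3 -2.6] w 0.0267
(array([-0.0001,  0.0506,  0.0003]), array([ 0.    , -0.002 ,  0.0002]), np.float64(0.05056781564965795), np.float64(0.11595196307786963))
```

View pics/wrist6.png

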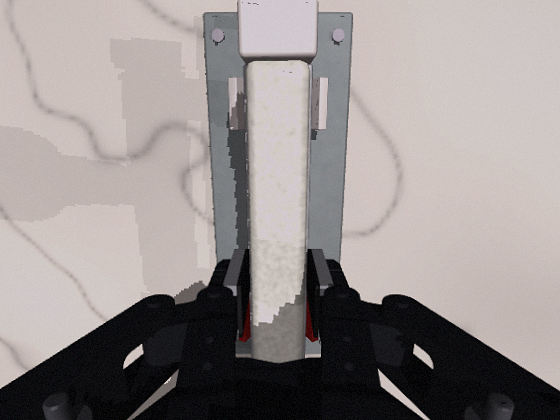

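```bash
python3 - <<'E'
from h import *
W=pickle.load(open("cams6.pkl","rb"))["wrist"]
s=onz(W,[(218,35),(338,36)],.012); e=onz(W,[(204,13),(352,13)],.01); m=onz(W,[(214,200),(345,200)],.01)
ch=onz(W,[(228,78),(328,78),(228,128),(327,128)],.05)
b=onz(W,[(238,0),(319,0),(246,65),(311,65),(249,240),(309,240)],.1256)
c=np.array([.6458,.1507]);u=np.array([np.cos(np.radians(96)),np.sin(np.radians(96))]);n=np.array([-u[1],u[0]])
for nm,A in [("screw",s),("end",e),("mid",m),("cheek",ch),("bar",b)]:
    r=A[:,:2]-c; print(nm,np.c_[r@u,r@n].round(4).tolist(), "mid lateral",[round(float((r[i]@n+r[i+1]@n)/2),4) for i in range(0,len(r),2)])
E
```

```text
screw [[0.1208, 0.04], [0.1201, -0.0395]] mid lateral [0.0002]
end [[0.1347, 0.049], [0.1346, -0.0486]] mid lateral [0.0002]
mid [[0.0072, 0.0489], [0.007, -0.0504]] mid lateral [-0.0007]
cheek [[0.0901, 0.029], [0.09, -0.0284], [0.0621, 0.0301], [0.062, -0.0288]] mid lateral [0.0003, 0.0006]
bar [[0.1078, 0.0138], [0.1077, -0.0136], [0.0871, 0.0116], [0.087, -0.0113], [0.0209, 0.0122], [0.0209, -0.0122]] mid lateral [0.0001, 0.0002, 0.0]
```

Laterally everything agrees to better than 1 mm. Lowering the bar.

Request:
{"op": "apply_moves", "data": {
  "steps": [
    {"translation":[0,0.008,0],"rot":[0,-0.002,0],"grip":0.02},
    {"translation":[0,0.024,0],"rot":[0,-0.002,0],"grip":0.02},
    {"translation":[0,0.04,0],"rot":[0,-0.002,0],"grip":0.02},
    {"translation":[0,0.05,0],"rot":[0,-0.002,0],"grip":0.02},
    {"translation":[0,0.056,0],"rot":[0,-0.002,0],"grip":0.02},
    {"translation":[0,0.06,0],"rot":[0,-0.002,0],"grip":0.02},
    {"translation":[0,0.063,0],"rot":[0,-0.002,0],"grip":0.02},
    {"translation":[0,0.065,0],"rot":[0,-0.002,0],"grip":0.02},
    {"translation":[0,0.0665,0],"rot":[0,-0.002,0],"grip":0.02},
    {"translation":[0,0.067,0],"rot":[0,-0.002,0],"grip":0.02}
  ]
}}

```text
time: 12.25
position: [0.6456, 0.1506, 0.2137]
tool_rot: [-90.0, -0.0, -84.0]
wrist_force: [-0.2, 0.4, -1.3]
gripper_width: 0.0268
```

```bash
python3 g.py .6458 .1507 .213 -84; python3 w.py 7 wrist scene
```

```text
t 12.25 pos [0.6456 0.1506 0.2137] rot [-89.98  -0.   -84.  ] j [-31.   30.2  18.5  93.8 -10.9  57.7  -2.9] F [-0.2  0.4 -1.3] w 0.0268
(array([-0.0001,  0.0008,  0.0002]), array([-0.0004, -0.    ,  0.    ]), np.float64(0.0007868820925990554), np.float64(0.020664077540767753))
```

View pics/wrist7.png

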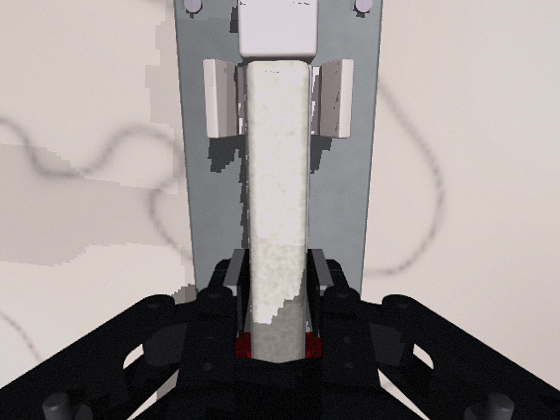

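The bar sits between the cheeks of the white saddle. I'll creep down until it makes contact.

Request:
{"op": "apply_moves", "data": {
  "steps": [
    {"translation":[0,0.0005,0],"rot":[0,0,0],"grip":0.02},
    {"translation":[0,0.001,0],"rot":[0,0,0],"grip":0.02},
    {"translation":[0,0.0015,0],"rot":[0,0,0],"grip":0.02},
    {"translation":[0,0.0015,0],"rot":[0,0,0],"grip":0.02}
  ]
}}

```text
time: 12.75
position: [0.6457, 0.1505, 0.2132]
tool_rot: [-90.0, 0.0, -84.0]
wrist_force: [-2.9, -1.1, 4.6]
gripper_width: 0.0269
```

Request:
{"op": "apply_moves", "data": {
  "steps": [
    {"translation":[0,0,0],"rot":[0,0,0],"grip":0.03},
    {"translation":[0,0,0],"rot":[0,0,0],"grip":0.036},
    {"translation":[0,0,0],"rot":[0,0,0],"grip":0.05},
    {"translation":[0,0,0],"rot":[0,0,0],"grip":0.06},
    {"translation":[0,0,0],"rot":[0,0,0],"grip":0.06},
    {"translation":[0,-0.01,0],"rot":[0,0,0],"grip":0.06},
    {"translation":[0,-0.035,0],"rot":[0,0,0],"grip":0.06},
    {"translation":[0,-0.065,0],"rot":[0,0,0],"grip":0.06},
    {"translation":[0,-0.085,0],"rot":[0,0,0],"grip":0.06},
    {"translation":[0,-0.09,0],"rot":[0,0,0],"grip":0.06}
  ]
}}

```text
time: 13.75
position: [0.6464, 0.1505, 0.3068]
tool_rot: [-89.7, 0.1, -84.0]
wrist_force: [0.9, -0.1, 1.1]
gripper_width: 0.06
```

```bash
python3 g.py; python3 w.py 8 wrist scene top; python3 -c "
import cv2
a=cv2.imread('pics/scene8.png')[200:320,150:390];cv2.imwrite('pics/scene8z.png',cv2.resize(a,None,fx=3.3,fy=3.3,interpolation=cv2.INTER_CUBIC))"
```

```text
t 13.75 pos [0.6464 0.1505 0.3068] rot [-8.969e+01  8.000e-02 -8.401e+01] j [-32.   24.9  19.9  89.6  -9.   66.8  -4.3] F [ 0.9 -0.1  1.1] w 0.06
```

View pics/wrist8.png

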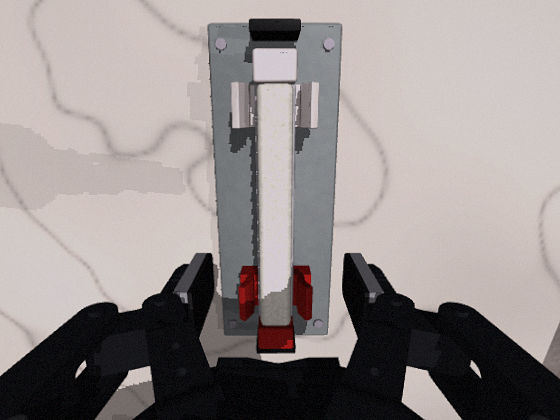

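View pics/scene8z.png

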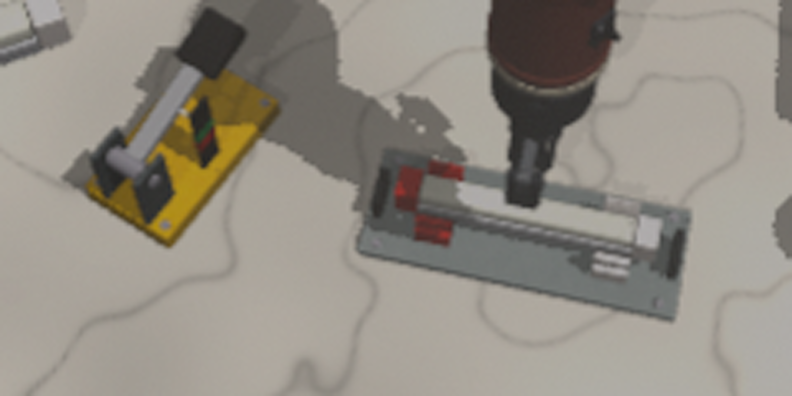

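The bar lies in both saddles: red cap (276,338) in the red saddle, white cap (275,65) in the white one, light strip up. It is clear of the end stops and released. Next I'll go over the lever pad with the fingers shut.

```bash
python3 g.py .613 -.137 .335 -104.3; python3 - <<'E'
from h import *
D=pickle.load(open("cams8.pkl","rb"));W=D["wrist"]
b=onz(W,[(254,48),(297,48),(258,352),(296,352)],.058);c=np.array([.6458,.1507]);u=np.array([np.cos(np.radians(96)),np.sin(np.radians(96))]);n=np.array([-u[1],u[0]])
r=b[:,:2]-c;print(np.c_[r@u,r@n].round(4).tolist())
E
```

```text
t 13.9 pos [0.6455 0.1505 0.3029] rot [-8.996e+01  2.000e-02 -8.400e+01] j [-31.9  25.1  19.8  89.8  -9.   66.6  -4.2] F [-0.1  1.1 -1.5] w 0.06
(array([ 0.2825, -0.0322, -0.0623]), array([-0.0006,  0.3543, -0.0005]), np.float64(0.2911015681824632), np.float64(20.297676358448307))
[[0.1095, 0.0129], [0.1095, -0.0134], [-0.1124, 0.0145], [-0.1126, -0.0159]]
```

Request:
{"op": "apply_moves", "data": {
  "steps": [
    {"translation":[0,-0.012,0],"rot":[0,0,0],"grip":0.06},
    {"translation":[0.015,-0.03,-0.003],"rot":[0,0.02,0],"grip":0.04},
    {"translation":[0.045,-0.034,-0.01],"rot":[0,0.06,0],"grip":0.0},
    {"translation":[0.085,-0.034,-0.019],"rot":[0,0.11,0],"grip":0.0},
    {"translation":[0.125,-0.034,-0.028],"rot":[0,0.16,0],"grip":0.0},
    {"translation":[0.165,-0.034,-0.037],"rot":[0,0.21,0],"grip":0.0},
    {"translation":[0.205,-0.034,-0.046],"rot":[0,0.26,0],"grip":0.0},
    {"translation":[0.242,-0.033,-0.054],"rot":[0,0.31,0],"grip":0.0},
    {"translation":[0.27,-0.033,-0.06],"rot":[0,0.34,0],"grip":0.0},
    {"translation":[0.2825,-0.032,-0.0625],"rot":[0,0.354,0],"grip":0.0}
  ]
}}

```text
time: 14.9
position: [0.6109, -0.1432, 0.3357]
tool_rot: [-89.9, -0.1, -104.8]
wrist_force: [-0.8, -0.1, -0.1]
gripper_width: 0.0002
```

```bash
python3 w.py 9 wrist scene;  python3 g.py .613 -.137 .298 -104.3;python3 -c "
import cv2
a=cv2.imread('pics/scene9.png')[160:290,130:270];cv2.imwrite('pics/scene9z.png',cv2.resize(a,None,fx=4.5,fy=4.5,interpolation=cv2.INTER_CUBIC))"
```

```text
t 15.0 pos [ 0.6117 -0.1404  0.3352] rot [-8.996e+01 -1.000e-02 -1.046e+02] j [-15.   20.6  30.1  93.6 -10.9  68.7   3. ] F [-0.1  0.8 -0.3] w 0.0001
(array([-0.0037,  0.0372,  0.0003]), array([-0.0008, -0.0053,  0.0002]), np.float64(0.03733981255231729), np.float64(0.30814927106415485))
```

View pics/wrist9.png

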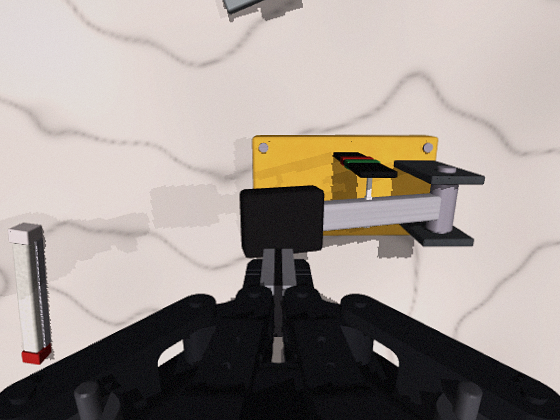

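View pics/scene9z.png

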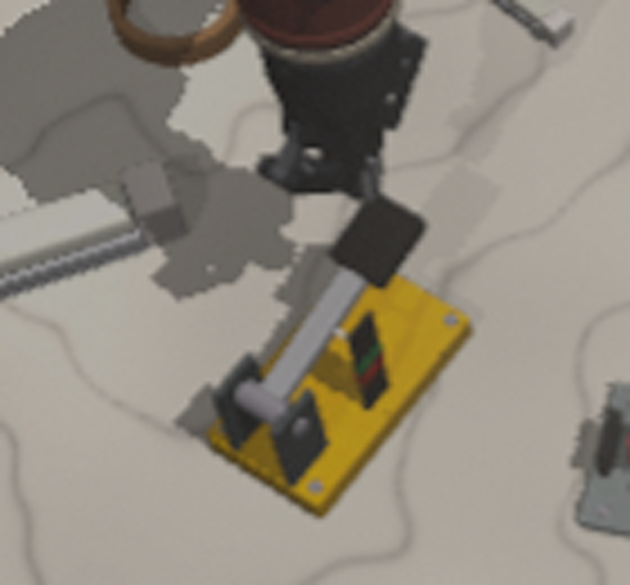

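```bash
python3 - <<'E'
from h import *
D=pickle.load(open("cams9.pkl","rb"));W=D["wrist"]
print(onz(W,[(283,219)],.121), onz(W,[(241,192),(323,187),(325,248),(243,256)],.121).round(4))
print(onz(W,[(277,262)],.162))
B=onz(W,[(254,137),(437,137)],.024);v=B[1]-B[0];print(B,np.degrees(np.arctan2(v[1],v[0])))
E
```

```text
[[ 0.61619941 -0.13404202  0.121     ]] [[ 0.5969 -0.112   0.121 ]
 [ 0.6433 -0.1212  0.121 ]
 [ 0.6362 -0.1585  0.121 ]
 [ 0.5866 -0.1508  0.121 ]]
[[ 0.61072986 -0.14098582  0.162     ]]
[[ 0.6044314  -0.08883982  0.024     ]
 [ 0.75462217 -0.12816492  0.024     ]] -14.672617407011703
```

Request:
{"op": "apply_moves", "data": {
  "steps": [
    {"translation":[-0.003,0.005,0],"rot":[0,0,0],"grip":0.0},
    {"translation":[-0.0055,0.015,0],"rot":[0,0,0],"grip":0.0},
    {"translation":[-0.0055,0.026,0],"rot":[0,0,0],"grip":0.0},
    {"translation":[-0.0055,0.033,0],"rot":[0,0,0],"grip":0.0},
    {"translation":[-0.0055,0.036,0],"rot":[0,0,0],"grip":0.0},
    {"translation":[-0.0055,0.036,0],"rot":[0,0,0],"grip":0.0}
  ]
}}

```text
time: 15.6
position: [0.6131, -0.1348, 0.2986]
tool_rot: [-90.0, -0.0, -104.6]
wrist_force: [-0.2, 0.0, -0.2]
gripper_width: 0.0002
```

Request:
{"op": "apply_moves", "data": {
  "steps": [
    {"translation":[0,0.003,0],"rot":[0,0,0],"grip":0.0},
    {"translation":[0,0.006,0],"rot":[0,0,0],"grip":0.0},
    {"translation":[0,0.009,0],"rot":[0,0,0],"grip":0.0},
    {"translation":[0,0.012,0],"rot":[0,0,0],"grip":0.0},
    {"translation":[0,0.015,0],"rot":[0,0,0],"grip":0.0},
    {"translation":[0,0.015,0],"rot":[0,0,0],"grip":0.0}
  ]
}}

```text
time: 16.2
position: [0.6131, -0.1349, 0.2839]
tool_rot: [-90.0, -0.0, -104.6]
wrist_force: [-1.5, 0.8, 6.1]
gripper_width: -0.0004
```

```bash
python3 g.py .613 -.135 .265 -104.3
```

```text
t 16.2 pos [ 0.6131 -0.1349  0.2839] rot [-8.9980e+01 -1.0000e-02 -1.0458e+02] j [-14.6  23.3  29.2  96.5 -12.5  63.4   3.6] F [-1.5  0.8  6.1] w -0.0004
(array([ 0.0001,  0.0189, -0.0001]), array([-0.0004, -0.005 ,  0.0001]), np.float64(0.01892378385723473), np.float64(0.28505396038882425))
```

Request:
{"op": "apply_moves", "data": {
  "steps": [
    {"translation":[0,0.003,0],"rot":[0,0,0],"grip":0.0},
    {"translation":[0,0.006,0],"rot":[0,0,0],"grip":0.0},
    {"translation":[0,0.009,0],"rot":[0,0,0],"grip":0.0},
    {"translation":[0,0.012,0],"rot":[0,0,0],"grip":0.0},
    {"translation":[0,0.015,0],"rot":[0,0,0],"grip":0.0},
    {"translation":[0,0.017,0],"rot":[0,0,0],"grip":0.0},
    {"translation":[0,0.017,0],"rot":[0,0,0],"grip":0.0}
  ]
}}

```text
time: 16.9
position: [0.6128, -0.135, 0.2674]
tool_rot: [-90.0, 0.0, -104.6]
wrist_force: [-6.3, 0.8, 9.8]
gripper_width: -0.0001
```

```bash
python3 g.py .613 -.135 .265 -104.3; python3 w.py 10 wrist scene top;python3 -c "
import cv2
a=cv2.imread('pics/scene10.png')[170:290,150:270];cv2.imwrite('pics/scene10z.png',cv2.resize(a,None,fx=5,fy=5,interpolation=cv2.INTER_CUBIC))"
```

```text
t 16.9 pos [ 0.6128 -0.135   0.2674] rot [-9.0040e+01  2.0000e-02 -1.0459e+02] j [-14.3  24.3  28.9  97.4 -13.1  61.7   4. ] F [-6.3  0.8  9.8] w -0.0001
(array([-0.    ,  0.0024,  0.0002]), array([ 0.0007, -0.0051, -0.0003]), np.float64(0.0023853802986263687), np.float64(0.29814255128151074))
```

View pics/wrist10.png

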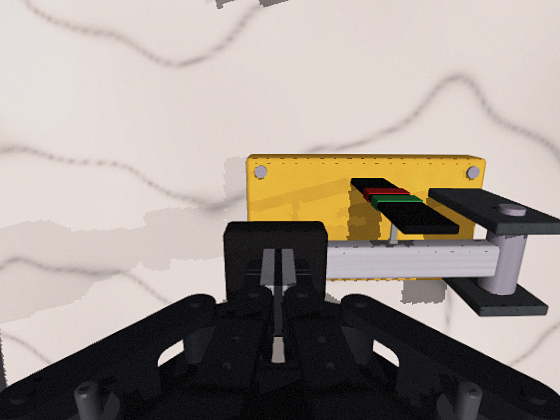

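View pics/scene10z.png

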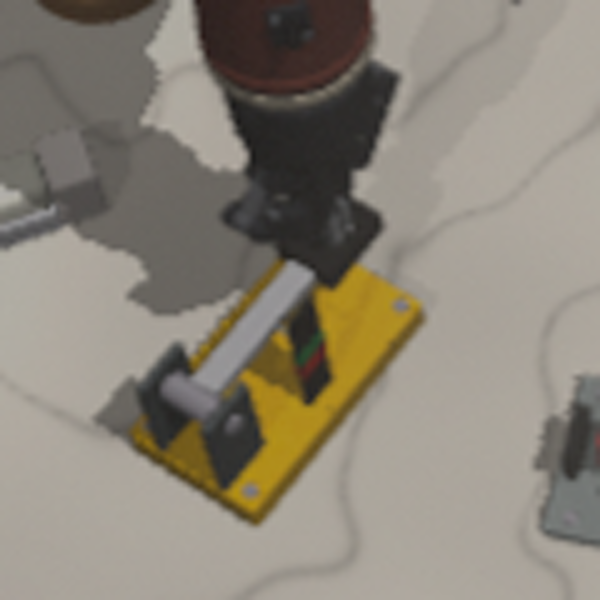

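Request:
{"op": "apply_moves", "data": {
  "steps": [
    {"translation":[0,0.001,0],"rot":[0,0,0],"grip":0.0},
    {"translation":[0,0.002,0],"rot":[0,0,0],"grip":0.0},
    {"translation":[0,0.0025,0],"rot":[0,0,0],"grip":0.0},
    {"translation":[0,0.0025,0],"rot":[0,0,0],"grip":0.0},
    {"translation":[0,0.0025,0],"rot":[0,0,0],"grip":0.0}
  ]
}}

```text
time: 17.55
position: [0.6126, -0.1351, 0.266]
tool_rot: [-90.0, 0.1, -104.6]
wrist_force: [-4.8, 1.1, 10.9]
gripper_width: 0.0002
```

```bash
python3 g.py .613 -.135 .265 -104.3; python3 w.py 11 wrist scene top;python3 -c "
import cv2
a=cv2.imread('pics/wrist11.png')[140:330,200:560];cv2.imwrite('pics/w11z.png',cv2.resize(a,None,fx=2.2,fy=2.2,interpolation=cv2.INTER_CUBIC))
a=cv2.imread('pics/scene11.png')[200:280,170:250];cv2.imwrite('pics/scene11z.png',cv2.resize(a,None,fx=7.5,fy=7.5,interpolation=cv2.INTER_CUBIC))"
```

```text
t 17.55 pos [ 0.6126 -0.1351  0.266 ] rot [-9.0050e+01  6.0000e-02 -1.0461e+02] j [-14.3  24.4  28.8  97.5 -13.1  61.6   4.1] F [-4.8  1.1 10.9] w 0.0002
(array([-0.0002,  0.001 ,  0.0004]), array([ 0.0008, -0.0053, -0.001 ]), np.float64(0.0010349935595273035), np.float64(0.31465831861590327))
```

View pics/w11z.png

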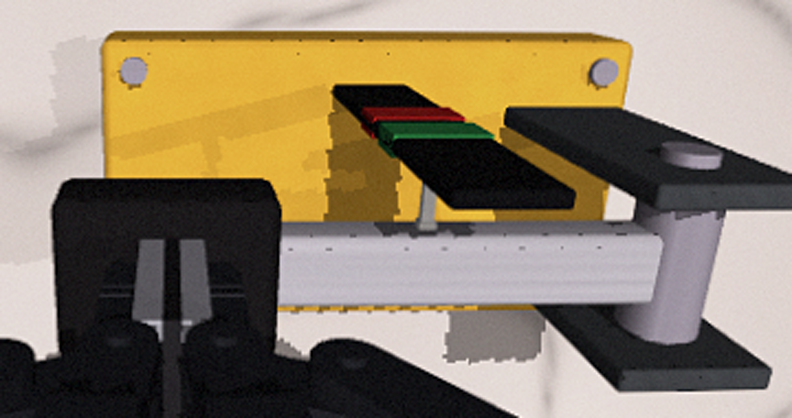

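View pics/scene11z.png

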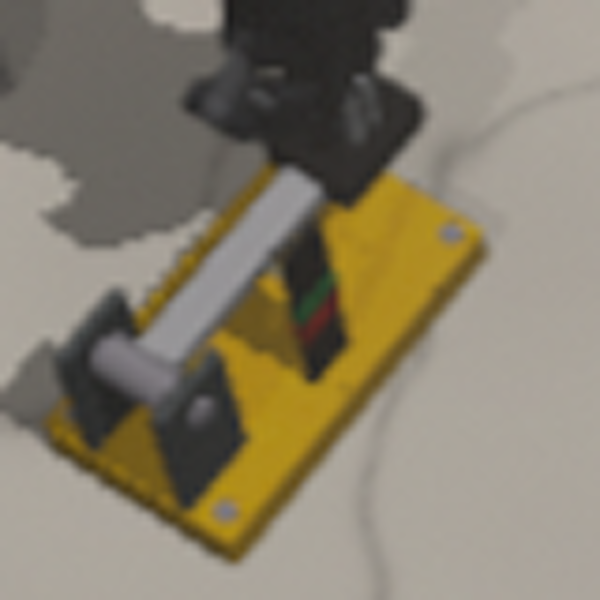

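```bash
python3 - <<'E'
from h import *
D=pickle.load(open("cams11.pkl","rb"));W=D["wrist"];S=D["scene"]
wz=lambda p:(np.array(p,float)+.5)/2.2+[200,140]-.5
sz=lambda p:(np.array(p,float)+.5)/7.5+[170,200]-.5
a=tri(W,wz((58,182)),S,sz((425,118)));b=tri(W,wz((279,182)),S,sz((350,207)))
print(a,b,"len",np.linalg.norm(a[0]-b[0]),"slope",np.arctan2(a[0][2]-b[0][2],np.linalg.norm((a[0]-b[0])[:2])))
# predicted pad corners in wrist for lever values
o=np.array([.6685,-.1505]);
for yaw in (-14.5,):
  y=np.radians(yaw);X=np.array([np.cos(y),np.sin(y)]);Y=np.array([-X[1],X[0]])
  for q in (.2,.225,.25,.275,.3):
    th=.25-q
    pts=[]
    for L,h,yy in [(145,12,20),(95,12,20)]:
        x=(60-L*np.cos(th)+h*np.sin(th))/1000;z=(80+L*np.sin(th)+h*np.cos(th))/1000
        pts.append([*(o+X*x+Y*yy/1000),z])
    pw=(proj(W,pts)-[200,140]+.5)*2.2-.5; ps=(proj(S,pts)-[170,200]+.5)*7.5-.5
    print(q,pw.round(0).tolist(),ps.round(0).tolist())
E
```

```text
(array([ 0.59068093, -0.11325277,  0.07671732]), np.float64(0.003013213370571352)) (array([ 0.63965179, -0.1228061 ,  0.08525827]), np.float64(0.0024170723296101752)) len 0.05061974942101071 slope -0.1695385866688708
0.2 [[45.0, 209.0], [291.0, 204.0]] [[430.0, 94.0], [349.0, 195.0]]
0.225 [[46.0, 203.0], [287.0, 200.0]] [[432.0, 98.0], [351.0, 197.0]]
0.25 [[47.0, 197.0], [284.0, 196.0]] [[433.0, 102.0], [352.0, 200.0]]
0.275 [[48.0, 191.0], [281.0, 192.0]] [[434.0, 107.0], [353.0, 203.0]]
0.3 [[50.0, 185.0], [278.0, 189.0]] [[435.0, 111.0], [354.0, 205.0]]
```

```bash
python3 - <<'E'
from h import *
D=pickle.load(open("cams11.pkl","rb"));W=D["wrist"];S=D["scene"]
print("wcam",-W["R"].T@W["t"])
def enh(f,g): 
    f=f[:,:,::-1].astype(float)/255; return (np.clip(f*g,0,1)**.5*255).astype(np.uint8)
a=enh(W["frame"][205:305,205:335],3);b=enh(S["frame"][200:240,190:240],3)
cv2.imwrite("pics/e1.png",np.hstack([cv2.resize(a,(520,400),interpolation=cv2.INTER_CUBIC)]))
cv2.imwrite("pics/e2.png",cv2.resize(b,(600,480),interpolation=cv2.INTER_CUBIC))
E
```

```text
wcam [ 0.62995645 -0.06650158  0.23519946]
```

View pics/e1.png

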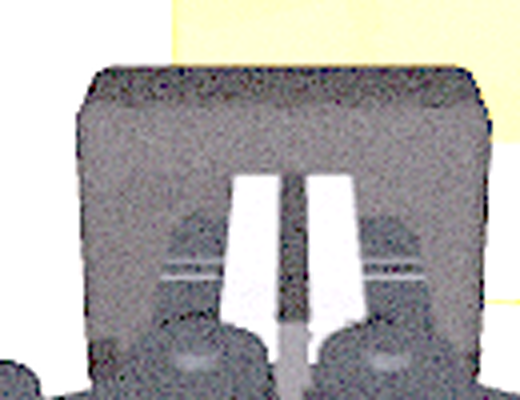

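View pics/e2.png

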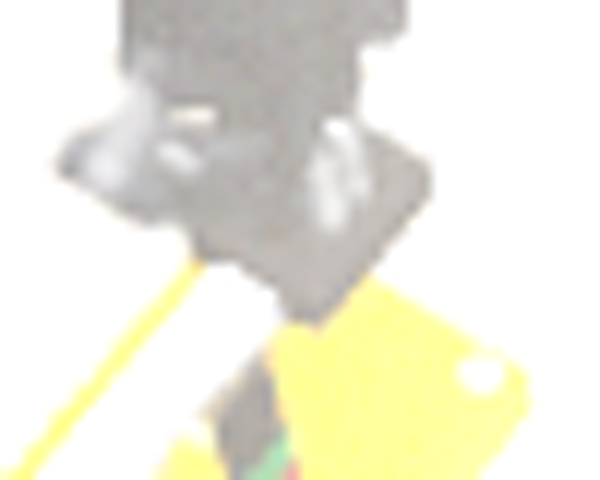

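The pad's top edge (box-side row 231 px at both ends) is level to within what the view can resolve. The tip is 93 mm up and the force is about 10.5 N, so the lever is within roughly 0.01 rad of level. I'll make one last fine adjustment.

Request:
{"op": "apply_moves", "data": {
  "steps": [
    {"translation":[0,0.001,0],"rot":[0,0,0],"grip":0.0},
    {"translation":[0,0.0017,0],"rot":[0,0,0],"grip":0.0},
    {"translation":[0,0.0017,0],"rot":[0,0,0],"grip":0.0},
    {"translation":[0,0.0017,0],"rot":[0,0,0],"grip":0.0},
    {"translation":[0,0.0017,0],"rot":[0,0,0],"grip":0.0},
    {"translation":[0,0.0017,0],"rot":[0,0,0],"grip":0.0}
  ]
}}

```text
time: 18.3
position: [0.6125, -0.1352, 0.2653]
tool_rot: [-90.0, 0.1, -104.6]
wrist_force: [-5.8, 0.8, 9.8]
gripper_width: 0.0001
```

```bash
python3 g.py .613 -.135 .265 -104.3; python3 w.py 12 wrist scene top; python3 - <<'E'
from h import *
D=pickle.load(open("cams12.pkl","rb"))
S=D["scene"]["frame"]
cv2.imwrite("pics/s12z.png",cv2.resize(S[200:310,160:380,::-1],None,fx=3.6,fy=3.6,interpolation=cv2.INTER_CUBIC))
E
python3 g.py
```

```text
t 18.3 pos [ 0.6125 -0.1352  0.2653] rot [-9.0040e+01  1.0000e-01 -1.0462e+02] j [-14.2  24.4  28.8  97.5 -13.2  61.5   4.1] F [-5.8  0.8  9.8] w 0.0001
(array([-0.0003,  0.0003,  0.0004]), array([ 0.0006, -0.0055, -0.0017]), np.float64(0.0005744739968030367), np.float64(0.33304698330680904))
t 18.45 pos [ 0.6125 -0.1352  0.2653] rot [-9.0040e+01  1.0000e-01 -1.0462e+02] j [-14.2  24.4  28.8  97.5 -13.2  61.5   4.1] F [-4.6  1.6  9.4] w -0.0001
```

View pics/s12z.png

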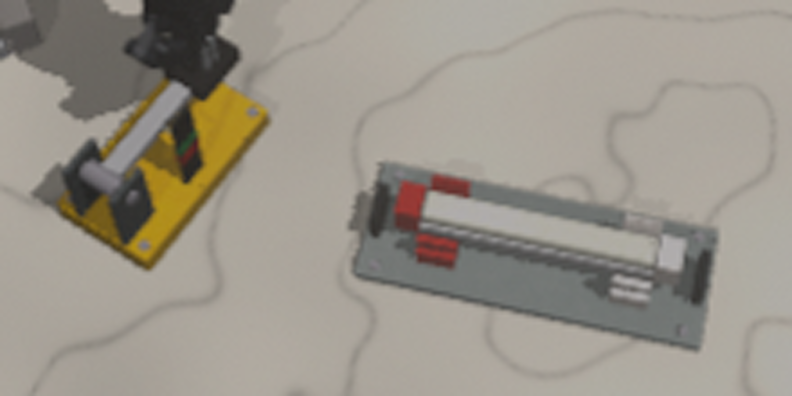

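View pics/top12.png

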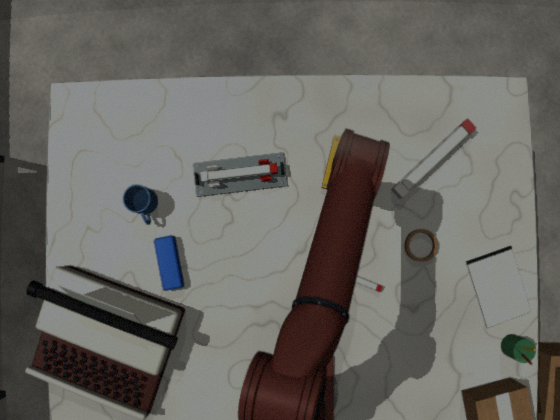

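The bar lies in both saddles, with its red cap at (409,203) in the zoomed picture. The mug, case and tape are where they were. The lever is steady at a tip height of 92.3 mm and about 9.5 N. Handing in.

```bash
python3 -c "
from bench import ticket
print(ticket.hand_in())"
```

```text
the job is handed in; nothing more can be done
None
```

I laid the middle-sized light bar in the tester, light side up with its red cap in the red saddle, and released it. I then pressed the lever to level with closed fingers and handed in at about 18.5 s while still holding it there. The bar needed a turn of about 173°, beyond the wrist's range in one grip, so I set it down once on the table and regrasped it.

- **Bar:** I lowered it until it made contact at about 5 N before opening the gripper. The pictures afterwards show it in both saddles, clear of the end stops and centred to within about 2 mm.
- **Lever:** the fingertip was steady at 92.3 mm above the table (level is 92 mm), with about 9.5 N on it, as expected at level. It never went lower than that, so it stayed well off the bottom stop.
- **Bystanders:** the mug, the tape roll and the glasses case are where they started in the last top view.

**Check that disagreed:** triangulating the pad's corners came out too low, with a 2–3 mm mismatch between the two views. I had picked the lower edge of the pad's side face by mistake. The pad's true top edge looked level in the wrist view, but that view is a weak test of angle. I did not read the gauge's green band directly, so level rests on the tip height and the force.

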